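Stand the jeweller's consumables in their drip trays

TASK

Put the four consumables on the wooden board away: the green flux bottle, the tall jar with the black cap, the round black tin and the blue wax block each go flat and upright into the one steel drip tray that matches their shape and size (bottle in the smallest round tray, jar in the medium round one, tin in the largest round one, wax block in the oblong one, long side along long side). Never tip any of them over on the way, and leave the dark red ring box where it is.

Things in the scene. Friction and masses are not known exactly. Their poses are not given: they have to be found in the camera images.
- flux_bottle: Small dark green round bottle with a narrow black cap, 33 mm across the body up to 56 mm, cap 18 mm across up to 72 mm. Loose, standing, about 0.08 kg. Origin: centre of its underside; z up. Grip round the body.
- jar: On the wooden board (a like jar on the bench behind is scenery): round clear jar with green label and black cap, 45 mm across, 105 mm tall (cap from 84 mm up). Loose, standing, about 0.11 kg. Origin: centre of its underside; z up.
- tin: Flat round black tin with a small pale label on the lid, 62 mm across, 26 mm tall, lid (upper 10 mm) fixed on. Loose, about 0.09 kg. Origin: centre of its underside; z up.
- wax_block: Blue oblong block of carving wax, 38 mm (its x) by 52 mm (its y), 26 mm tall. Loose, about 0.06 kg. Origin: centre of its underside; z up. Grip across the 38 mm.
- tray_small: Smallest round steel drip tray, 46 mm inside, 52 mm outside; for the flux bottle. It is fixed to the board. Origin: centre of its underside, on the board; z up. Floor 2.5 mm above the board, rim top 7 mm above the board, wall 3 mm.
- tray_medium: Medium round steel drip tray, 60 mm inside, 66 mm outside; for the jar. It is fixed to the board. Origin: centre of its underside, on the board; z up. Floor 2.5 mm above the board, rim top 7 mm above the board, wall 3 mm.
- tray_large: Largest round steel drip tray, 78 mm inside, 84 mm outside; for the tin. It is fixed to the board. Origin: centre of its underside, on the board; z up. Floor 2.5 mm above the board, rim top 7 mm above the board, wall 3 mm.
- tray_oblong: Oblong steel drip tray, 50 mm (its x) by 64 mm (its y) inside, 56 by 70 mm outside; for the wax block, whose y lies along the tray's y, either way round. It is fixed to the board. Origin: centre of its underside, on the board; z up. Floor 2.5 mm above the board, rim top 7 mm above the board, wall 3 mm.
- ring_box: Dark red hinged ring box, 61 x 52 mm, 41 mm tall, shut. Loose; has no tray and must stay where it stands, to the left of the consumables. Origin: centre of its underside; z up. Near it a tall stereo microscope overhangs the board from about y = 0 leftward: keep arm and wrist to its right. A fixed black power adapter, 32 mm tall, 46 by 94 mm (long side along y), lies at about x 0.545, y -0.276 in front of the trays.
Things that resemble listed ones, but are neither listed nor needed, are in the scene too. What is shaped like the tin but orange is not meant.

How it is judged (in metres and radians):
At the end, for the whole second after the job is handed in: Bottle, jar, tin and wax block each stand upright (0.08 rad), at rest and released, flat in their own tray (within 7, 9, 9.5, 9 mm of its centre; the wax block's long side within 0.3 rad of the tray's); the ring box is upright within 25 mm of where it stood (horizontal distance between flux_bottle and tray_small below 0.007 m and z of flux_bottle in the frame of tray_small between 0.0005 and 0.005 m and angle between each of flux_bottle, jar, tin, wax_block's own z axis and vertical below 0.08 rad and linear speed of each of flux_bottle, jar, tin, wax_block below 0.02 m/s and contact force between the fingers and flux_bottle below 0.05 N and horizontal distance between jar and tray_medium below 0.009 m and z of jar in the frame of tray_medium between 0.0005 and 0.005 m and contact force between the fingers and jar below 0.05 N and horizontal distance between tin and tray_large below 0.0095 m and z of tin in the frame of tray_large between 0.0005 and 0.005 m and contact force between the fingers and tin below 0.05 N and horizontal distance between wax_block and tray_oblong below 0.009 m and z of wax_block in the frame of tray_oblong between 0.0005 and 0.005 m and contact force between the fingers and wax_block below 0.05 N and angle between the y axis of wax_block and the y axis of tray_oblong, either way round below 0.3 rad and distance of ring_box from where it was at the start of the episode below 0.025 m and angle between ring_box's own z axis and vertical below 0.1 rad); the robot touches nothing.
It fails at once if a consumable is tipped over (more than 0.7 rad) (angle between any of flux_bottle, jar, tin, wax_block's own z axis and vertical above 0.7 rad).
It fails at once if the ring box is pushed or carried more than 25 mm (distance of ring_box from where it was at the start of the episode above 0.025 m).
It also fails if it takes over 120 s, if anything falls off the work surface, if the arm or the gripper's body presses on something with over 40 N, if the wrist force passes 120 N, or if a joint passes its speed limit or range.

ROBOT

A 6-joint arm with a two-finger parallel gripper is mounted at the origin on a cart in front of the work surface, level with it; the furniture and walls round the work are solid. World frame = base frame: x ahead of the robot, y to its left, z up, the work surface at z = 0. Lengths are in mm, angles in rad, forces in N, time in s.
With the tool pointing down it reaches from about 350 to 975 mm from the base axis. Payload 7.1 kg.
Tool frame: the origin (TCP) lies midway between the tips of the shut fingers; the grasp point (between the pads) lies 19 mm behind it; z points along the fingers, y is the line along which they close (so a half turn about z gives the same grasp; the last joint's range is limited). The gripper opens to 88 mm and grips with 3 to 60 N. Pads are 20 mm wide; open, the fingers measure 115 mm over their backs; the gripper's body (75 mm by 178 mm) begins 61 mm behind the grasp point.
Start: joints at [1.2, 0.423, 1.63, -0, 1.089, -0.019], TCP at [215.335, 586.716, 222.675] pointing down, gripper open.
Joint ranges: [-3, 3], [-0.9, 2.11], [0.09, 2.58], [-1.31, 4.45], [0.11, 2.69], [-2.54, 2.54]. Speed limits (rad/s): [2.39, 2.39, 3.01, 3.14, 3.14, 3.14].

INTERFACE

Orientations are given as a rotation vector (axis times angle).
In Python, from workcell import ctrl gives the robot as it stands.
- The arm moves only by the shell command python3 -m inch 'ROWS' [OPENING]. ROWS is JSON, a list of rows, each an object with "xyz": the shift along the tool's x, y, z in mm, a list of three; "rot": the turn, a rotation vector about the tool's x, y, z in rad, a list of three. In form: [{"xyz": [dx, dy, dz], "rot": [ax, ay, az]}, ...]. A call has 1 to 12 rows; each row is the pose to reach, as a shift and turn from the pose commanded when the call began, along the tool's axes at that moment; what a row does not reach only later rows make up. A row lasts 1/12 s, in which the tool goes at most 41.7 mm and 7.16 degrees, less where a joint would pass 70% of its speed; a pose out of reach is approached as far as the arm can. A call with a gripper value outside its range is refused whole. OPENING is the closure in counts, from 0 (fully open) to 255 (shut), set as the call begins (- or left out, the last holds). The fingers move at their own pace and stop on an object; the grip force is fixed at half the most. Time passes only in rows, so rows that repeat a pose let the fingers close. It gives the time, the measured TCP pose, the force, the opening and the grip force at its end, in the units of the state.
- ctrl.get_obs(): the state, without advancing time (a new reading comes with each control period).
- ctrl.get_image(name): name is "scene" or "top" or "wrist"; returns the picture (420x560x3 uint8, red, green, blue); there is no depth.
- ctrl.camera_model(name): a dict with "fx", "fy", "cx", "cy" (pixels), "position" and "attitude" of the camera in the world. Camera axes: x right, y up, looking along -z (the intrinsics and any distortion apply to the point x, -y, -z); pixel columns grow to the right and rows downward; lengths in mm; the calibration is good to about 2 mm. A picture is of the moment at which its call begins: read the wrist's pose just before it. camera_model takes no time and is no camera call; for the wrist camera it gives the pose at the moment of the call.
- ctrl.close_job(): hands the job in; it is judged then, once.
The state is a dict: "t": time; "qpos": joint angles; "qvel": joint speeds; "joint_torque": joint torques, N m; "ee_pos": TCP position; "orientation": TCP orientation; "ft_force": force on the tool from outside, world axes, zero at the start; "moment": the same for the moment, N m; "width": finger opening in mm; "grasp_force": force on a finger pad.
Only numpy, scipy, OpenCV 4.12 (cv2) and the standard library are available. Lean on these libraries where they do the work, as an engineer would, in place of code of your own. Each camera call takes 0.05 s, during which the arm holds its last target. There are 200 camera calls.

## Working session

There is one attempt and no reset: what is moved stays moved. The work goes in short steps, Python scripts to look and compute and a shell command to move; the robot and the scene stay as the last step left them, time stands still between calls to the robot, and variables do not carry over. Pictures are saved under pics/ and viewed, at most 17 in all, crops included, and the job is handed in when it is done.

```bash
ls; mkdir -p pics; python3 - <<'E'
from workcell import ctrl
import cv2
o=ctrl.get_obs(); print(o)
for n in("scene","top"):
    print(n,ctrl.camera_model(n)); cv2.imwrite(f"pics/{n}0.png",ctrl.get_image(n)[:,:,::-1])
print(ctrl.camera_model("wrist"))
E
```

```text
pics
{'t': 0.0, 'qpos': array([ 1.19996421e+00,  4.23809721e-01,  1.63066286e+00, -2.67629081e-05,
        1.08859295e+00, -1.90205883e-02]), 'qvel': array([-6.61347924e-05, -4.76160171e-04, -3.87380704e-04, -1.12218118e-03,
        1.34599983e-03,  1.05428560e-03]), 'joint_torque': array([-2.08201105e-03, -5.44632339e+01, -2.73657650e+01,  6.40628370e-02,
        2.28074152e-02, -1.55319681e-04]), 'ee_pos': array([215.17403503, 586.21879373, 221.93178647]), 'orientation': array([-5.49713477e-01, -3.09285757e+00,  2.27679006e-03]), 'ft_force': array([0.03465899, 0.82289354, 0.79888988]), 'moment': array([-0.01056377, -0.03626268, -0.00915326]), 'grasp_force': 0.0, 'width': 88.02231912849219}
scene {'fx': 387.5604691399714, 'fy': 387.5604691399714, 'cx': 285.0843432768613, 'cy': 214.53837780960495, 'position': array([ 121.71318324, -799.53918847,  715.85836448]), 'attitude': array([ 0.88606875, -0.26081441, -0.57794642])}
top {'fx': 502.27832524222606, 'fy': 502.27832524222606, 'cx': 278.6601357952074, 'cy': 211.10966938002085, 'position': array([ 448.68312367,  -98.50334832, 1214.1602931 ]), 'attitude': array([ 0.11250344, -0.10066839, -1.59765378])}
{'fx': 363.50140764074735, 'fy': 363.50140764074735, 'cx': 284.1178942309723, 'cy': 209.1086622842302, 'position': array([143.12179377, 613.23412619, 384.50237928]), 'attitude': array([-0.25072288, -0.17179726,  1.21122005])}
```

View pics/scene0.png

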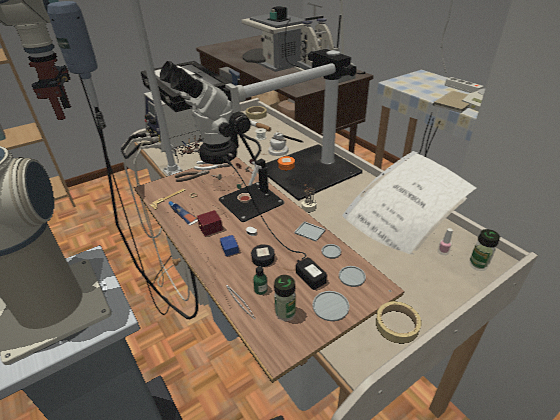

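View pics/top0.png

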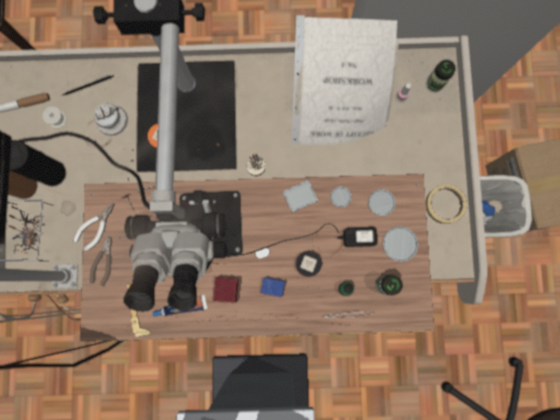

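Candidates: bottle scene (260,280) rather than the pink-capped vial (446,238). Jar scene (285,297), top (389,284), rather than the bench jar (487,247). Tin scene (262,253), top (308,263), rather than the orange tin (286,161). Wax block scene (229,245), top (273,287), rather than the red ring box (208,222). The trays in the top view are small (341,197), medium (381,202), large (400,244) and oblong (300,195). I'll check these in a close crop.

```bash
cat > h.py <<'E'
import numpy as np, cv2
from scipy.spatial.transform import Rotation as R
from workcell import ctrl
def px2w(m,u,v,z):
    d=R.from_rotvec(m["attitude"]).apply([(u-m["cx"])/m["fx"],-(v-m["cy"])/m["fy"],-1.])
    p=np.array(m["position"]); return p+d*(z-p[2])/d[2]
def w2px(m,P):
    c=R.from_rotvec(m["attitude"]).inv().apply(np.array(P,float)-m["position"])
    return m["cx"]+m["fx"]*c[0]/-c[2], m["cy"]-m["fy"]*c[1]/-c[2]
def shift(target, down=True, yaw=None):
    """tool-frame xyz shift to world target (mm) from measured pose"""
    o=ctrl.get_obs(); r=R.from_rotvec(o["orientation"]); return r.inv().apply(np.array(target)-o["ee_pos"])
E
python3 - <<'E'
from h import *
print(ctrl.camera_model("top").keys())
m=ctrl.camera_model("top")
for n,u,v,z in [("adapter",360,237,32),("bottle",346,289,72),("jar",389,284,105),("tin",308,263,26),("wax",273,287,26),("ring",226,289,41),("ts",341,197,7),("tm",381,202,7),("tl",400,244,7),("to",300,195,7),("boardcorner",432,332,0),("bc2",424,176,0)]:
    print(n,px2w(m,u,v,z).round())
im=cv2.imread("pics/top0.png")[170:335,190:445]
cv2.imwrite("pics/c1.png",cv2.resize(im,None,fx=3,fy=3,interpolation=cv2.INTER_CUBIC))
o=ctrl.get_obs(); w=ctrl.camera_model("wrist")
r=R.from_rotvec(o["orientation"]); print(r.as_matrix().round(3)); print("cam in tool",r.inv().apply(w["position"]-o["ee_pos"]), (r.inv()*R.from_rotvec(w["attitude"])).as_matrix().round(3))
E
```

```text
dict_keys(['fx', 'fy', 'cx', 'cy', 'position', 'attitude'])
adapter [ 542. -282.   32.]
bottle [ 423. -238.   72.]
jar [ 432. -328.  105.]
tin [ 485. -157.   26.]
wax [432. -74.  26.]
ring [430.  35.  41.]
ts [ 643. -244.    7.]
tm [ 628. -341.    7.]
tl [ 525. -380.    7.]
to [ 651. -145.    7.]
boardcorner [ 316. -445.    0.]
bc2 [ 690. -451.    0.]
[[-0.939  0.345 -0.001]
 [ 0.345  0.939 -0.001]
 [ 0.    -0.001 -1.   ]]
cam in tool [  76.95327428    0.27496238 -162.55042765] [[ 0.001  0.959  0.282]
 [ 1.    -0.001  0.001]
 [ 0.001  0.282 -0.959]]
```

View pics/c1.png

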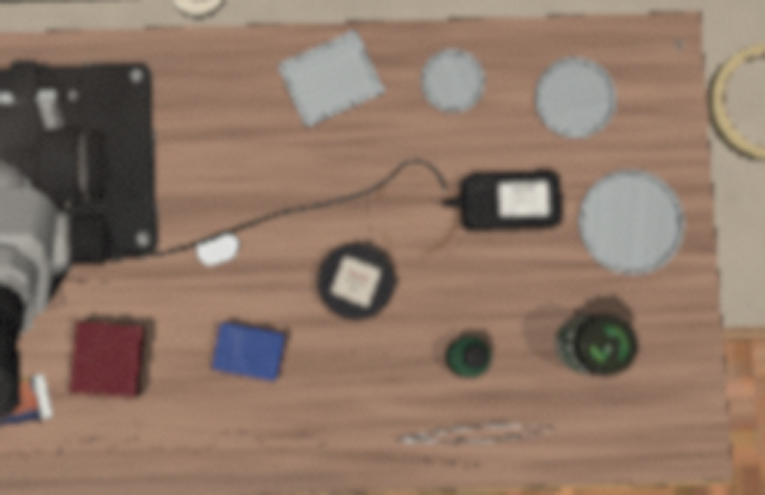

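The crop shows the bottle (468,355), jar (603,343), tin (356,280) and wax block (248,350). The trays are oblong (331,78), small (453,80), medium (575,97) and large (631,221). Next I'll check the board height and microscope clearance by triangulation.

```bash
python3 - <<'E'
from h import *
T=ctrl.camera_model("top");S=ctrl.camera_model("scene")
def tri(a,b):
    A=px2w(T,*a,0)-T["position"];B=px2w(S,*b,0)-S["position"]
    s,t=np.linalg.lstsq(np.c_[A,-B],S["position"]-T["position"],rcond=None)[0]
    return (T["position"]+s*A).round(),(S["position"]+t*B).round()
for n,a,b in [("tl",(400.3,243.7),(331,305.5)),("tm",(381.7,202.3),(352,276)),("ts",(341,197),(331,252)),("eyeL?",(140,300),(168,70)),("eyeR",(183,298),(189,75)),("eyeRb",(183,298),(168,70))]: print(n,*tri(a,b))
im=cv2.imread("pics/scene0.png")[40:190,140:340]
cv2.imwrite("pics/c2.png",cv2.resize(im,None,fx=3,fy=3,interpolation=cv2.INTER_CUBIC))
E
```

```text
tl [ 526. -382.    3.] [ 526. -383.    3.]
tm [ 628. -343.    3.] [ 628. -343.    3.]
ts [ 644. -245.    1.] [ 644. -245.    0.]
eyeL? [424. 124. 430.] [426. 123. 429.]
eyeR [425.  56. 435.] [446.  47. 433.]
eyeRb [425.  54. 447.] [405.  61. 449.]
```

View pics/c2.png

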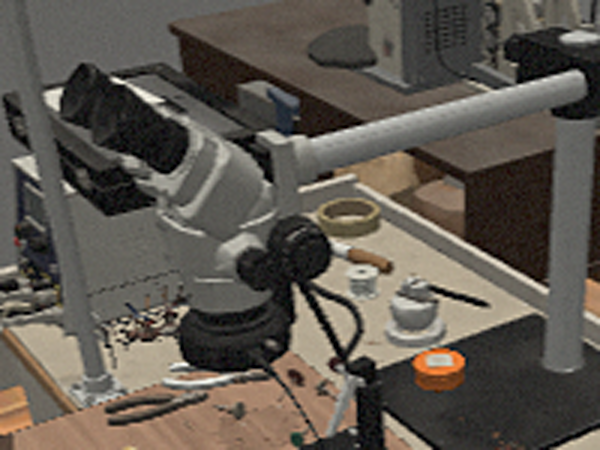

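The crop shows the microscope eyepieces at about (425, 50..124, 430), with a pole and a hanging tool with its cord to the left. I'll check those before sweeping past.

```bash
python3 - <<'E'
from h import *
a=cv2.resize(cv2.imread("pics/scene0.png")[0:340,0:240],None,fx=1.7,fy=1.7,interpolation=cv2.INTER_CUBIC)
b=cv2.resize(cv2.imread("pics/top0.png")[130:420,0:196],(390,578),interpolation=cv2.INTER_CUBIC)
cv2.imwrite("pics/c3.png",np.hstack([a[:578],b]))
S=ctrl.camera_model("scene");T=ctrl.camera_model("top")
for th in (70,50,30,15,0,-15):
  for z in(220,400):
    P=[370*np.cos(np.radians(th)),370*np.sin(np.radians(th)),z]; print(th,z,np.round(w2px(S,P)),np.round(w2px(T,P)))
S=ctrl.camera_model("scene")
for y in (200,300,400,500,600):
    d=px2w(S,75,40,0)-S["position"]; print(y,(S["position"]+d*(y-S["position"][1])/d[1]).round())
E
```

```text
70 220 [ 48. 150.] [ 51. 459.]
70 400 [19. 84.] [ -3. 501.]
50 220 [ 96. 147.] [ 87. 397.]
50 400 [73. 81.] [ 42. 423.]
30 220 [138. 152.] [139. 351.]
30 400 [119.  85.] [106. 367.]
15 220 [163. 161.] [185. 330.]
15 400 [147.  92.] [163. 341.]
0 220 [183. 176.] [234. 322.]
0 400 [168. 104.] [223. 331.]
-15 220 [195. 196.] [283. 327.]
-15 400 [180. 120.] [283. 338.]
200 [261. 200. 507.]
300 [275. 300. 486.]
400 [289. 400. 465.]
500 [303. 500. 444.]
600 [316. 600. 423.]
```

View pics/c3.png

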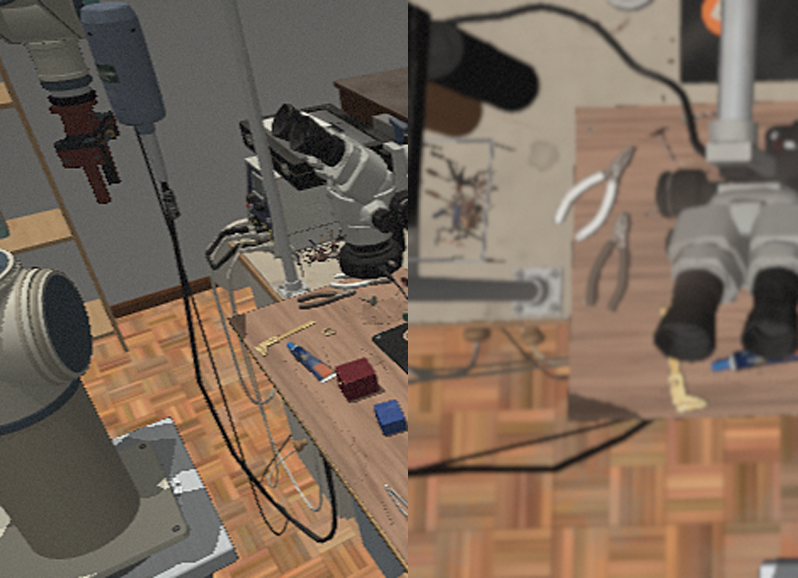

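```bash
python3 - <<'E'
from h import *
T=ctrl.camera_model("top");S=ctrl.camera_model("scene")
def tri(a,b):
    A=px2w(T,*a,0)-T["position"];B=px2w(S,*b,0)-S["position"]
    s,t=np.linalg.lstsq(np.c_[A,-B],S["position"]-T["position"],rcond=None)[0]
    return (T["position"]+s*A).round(),(S["position"]+t*B).round()
for b in [(116,226),(141,268),(185,317),(106,178),(110,205)]: print(b,*tri((74,365),b))
for b in [(172,172),]: print("pole",*tri((67,275),b))
for b in [(116,226),(105,150),(141,268)]: print("left edge",*tri((2,366),b))
# vertical line from motor bottom (85,73) .. handpiece (98,115)
for y in (250,300,350,400,450,500,550,600):
    d=px2w(S,85,73,0)-S["position"]; P=S["position"]+d*(y-S["position"][1])/d[1]
    print(P.round(),"top",np.round(w2px(T,P)),"rad",np.hypot(*P[:2]).round(),[np.round(w2px(S,[P[0],P[1],z])) for z in (P[2]-150,0)])
E
```

```text
(116, 226) [ 235.  477. -189.] [ 231.  478. -188.]
(141, 268) [ 190.  597. -480.] [ 274.  564. -506.]
(185, 317) [ 143.  723. -788.] [ 391.  530. -905.]
(106, 178) [272. 376.  59.] [245. 382.  66.]
(110, 205) [253. 429. -71.] [233. 434. -66.]
pole [475. 431. -21.] [468. 433. -20.]
left edge [ 210.  775. -373.] [ 255.  761. -388.]
left edge [280. 517.  96.] [285. 516.  94.]
left edge [ 154.  979. -743.] [ 312.  902. -809.]
[266. 250. 423.] top [ 57. 408.] rad 365.0 [array([104., 131.]), array([131., 213.])]
[273. 300. 409.] top [ 29. 402.] rad 405.0 [array([103., 128.]), array([129., 204.])]
[280. 350. 395.] top [  2. 396.] rad 448.0 [array([103., 126.]), array([126., 196.])]
[286. 400. 381.] top [-24. 390.] rad 492.0 [array([102., 124.]), array([123., 188.])]
[293. 450. 367.] top [-49. 385.] rad 537.0 [array([101., 122.]), array([121., 181.])]
[300. 500. 353.] top [-73. 380.] rad 583.0 [array([101., 120.]), array([119., 174.])]
[307. 550. 339.] top [-96. 375.] rad 630.0 [array([100., 119.]), array([116., 168.])]
[314. 600. 325.] top [-119.  370.] rad 677.0 [array([100., 117.]), array([114., 162.])]
```

```bash
python3 -m inch '[{"xyz":[0,-40,0],"rot":[0,0,0]},{"xyz":[0,-80,0],"rot":[0,0,0]},{"xyz":[0,-120,0],"rot":[0,0,0]},{"xyz":[0,-160,0],"rot":[0,0,0]},{"xyz":[0,-200,0],"rot":[0,0,0]},{"xyz":[0,-225,-20],"rot":[0,0,0]},{"xyz":[0,-225,-60],"rot":[0,0,0]},{"xyz":[0,-225,-100],"rot":[0,0,0]},{"xyz":[0,-225,-140],"rot":[0,0,0]},{"xyz":[0,-225,-180],"rot":[0,0,0]},{"xyz":[0,-225,-220],"rot":[0,0,0]},{"xyz":[0,-225,-260],"rot":[0,0,0]}]'
```

```text
t: 1.1
ee_pos: [137.5, 374.8, 484.6]
orientation: [0.55, 3.093, 0.0]
ft_force: [0.9, 1.3, -0.1]
width: 87.9
grasp_force: 0.0
```

```bash
python3 -m inch '[{"xyz":[0,0,-40],"rot":[0,0,0]},{"xyz":[0,0,-60],"rot":[0,0,0]},{"xyz":[0,0,-60],"rot":[0,0,0]}]'
```

```text
t: 1.35
ee_pos: [138.2, 376.6, 547.5]
orientation: [0.549, 3.091, 0.013]
ft_force: [-0.9, -0.5, -1.0]
width: 87.4
grasp_force: 0.0
```

Sweep, clear above the eyepieces.

```bash
python3 -m inch '[{"xyz":[-36,-18,0],"rot":[0,0,0.12]},{"xyz":[-72,-36,0],"rot":[0,0,0.24]},{"xyz":[-108,-54,0],"rot":[0,0,0.36]},{"xyz":[-144,-71,0],"rot":[0,0,0.48]},{"xyz":[-180,-89,0],"rot":[0,0,0.6]},{"xyz":[-216,-107,0],"rot":[0,0,0.72]},{"xyz":[-252,-125,0],"rot":[0,0,0.84]},{"xyz":[-288,-142,0],"rot":[0,0,0.96]},{"xyz":[-316,-156,0],"rot":[0,0,1.08]},{"xyz":[-340,-190,0],"rot":[0,0,1.2]},{"xyz":[-362,-222,0],"rot":[0,0,1.22]},{"xyz":[-384,-254,0],"rot":[0,0,1.22]}]'
```

```text
t: 2.35
ee_pos: [410.6, 2.8, 541.1]
orientation: [-2.223, -2.218, 0.003]
ft_force: [0.1, 0.8, -0.4]
width: 88.0
grasp_force: 0.0
```

```bash
python3 -m inch '[{"xyz":[-40,12,0],"rot":[0,0,0]},{"xyz":[-80,25,0],"rot":[0,0,0]},{"xyz":[-120,37,0],"rot":[0,0,0]},{"xyz":[-160,50,0],"rot":[0,0,0]},{"xyz":[-190,60,24],"rot":[0,0,0]},{"xyz":[-215,70,55],"rot":[0,0,0]},{"xyz":[-230,80,90],"rot":[0,0,0]},{"xyz":[-240,90,130],"rot":[0,0,0]},{"xyz":[-240,90,170],"rot":[0,0,0]},{"xyz":[-240,90,210],"rot":[0,0,0]},{"xyz":[-240,90,240],"rot":[0,0,0]},{"xyz":[-240,90,240],"rot":[0,0,0]}]'
python3 - <<'E'
from h import *
import pickle
w=ctrl.camera_model("wrist"); im=ctrl.get_image("wrist")[:,:,::-1]; pickle.dump(w,open("w1.pkl","wb"))
cv2.imwrite("pics/w1.png",im); cv2.imwrite("pics/w1b.png",cv2.resize(im,(800,600),interpolation=cv2.INTER_CUBIC)); print(w["position"])
E
```

```text
t: 3.35
ee_pos: [496.1, -233.3, 294.8]
orientation: [-2.214, -2.211, 0.007]
ft_force: [-1.9, 0.5, -0.9]
width: 87.4
grasp_force: 0.0
[ 498.46856844 -157.0428096   457.76480466]
```

View pics/w1b.png

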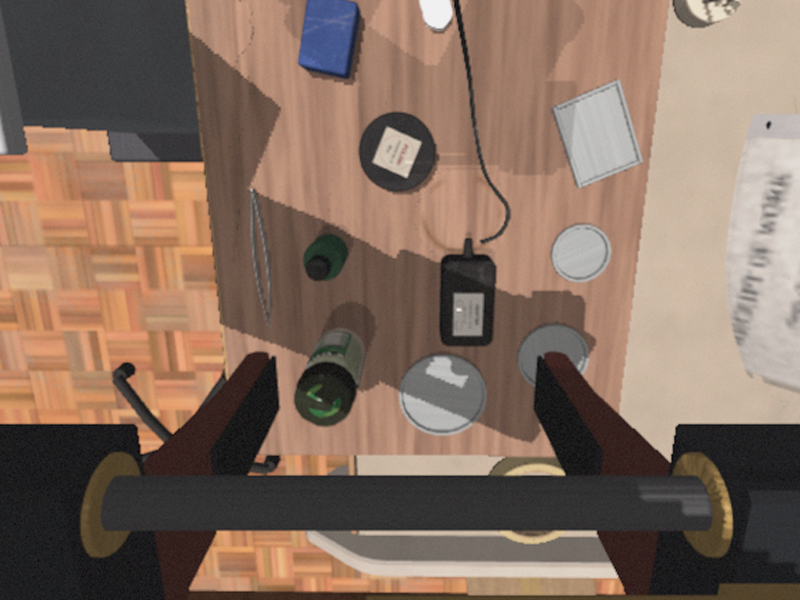

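The view shows the tin (398,151), bottle cap (318,268), jar cap (326,399), oblong tray corners (553,107) (619,82) (643,160) (581,187), small tray (581,252), medium (554,359), large (443,394) and wax block (328,35).

```bash
python3 - <<'E'
from h import *
import pickle
w=pickle.load(open("w1.pkl","rb")); s=1.42857
for n,u,v,z in [("tin",398,151,24),("bottlecap",318,268,72),("bottlebody",328,252,45),("jarcap",326,399,105),("o1",553,107,7),("o2",619,82,7),("o3",643,160,7),("o4",581,187,7),("ts",581,252.5,7),("tm",554,359,7),("tl",443,394,7),("tlL",400,394,7),("tlR",486,394,7),("tmL",518,359,7),("tmR",590,359,7),("adap",467,300,32),("wx2",360,4,26),("wx3",348,76,26),("wx4",300,67,26),("wx1",310,-4,26)]:
    print(n,px2w(w,u/s,v/s,z).round(1))
E
```

```text
tin [ 486.9 -158.3   24. ]
bottlecap [ 426.8 -243.8   72. ]
bottlebody [ 430.5 -236.7   45. ]
jarcap [ 434.2 -336.9  105. ]
o1 [ 612.8 -124.     7. ]
o2 [ 664.1 -105.2    7. ]
o3 [ 690.9 -165.7    7. ]
o4 [ 641.4 -187.8    7. ]
ts [ 646.5 -244.1    7. ]
tm [ 630.8 -344.7    7. ]
tl [ 528.2 -381.1    7. ]
tlL [ 487.2 -381.3    7. ]
tlR [ 569.1 -380.8    7. ]
tmL [ 597.4 -344.9    7. ]
tmR [ 664.2 -344.6    7. ]
adap [ 545.3 -280.5   32. ]
wx2 [459.1 -53.   26. ]
wx3 [ 448.6 -102.6   26. ]
wx4 [411.9 -96.2  26. ]
wx1 [422.1 -47.6  26. ]
```

```bash
cat >> h.py <<'E'
def go(*targets):
    o=ctrl.get_obs(); r=R.from_rotvec(o["orientation"]); M=r.as_matrix()
    print("ee",o["ee_pos"].round(1),"yaw_y",np.degrees(np.arctan2(M[1,1],M[0,1])).round(1),"tilt",np.degrees(np.arccos(-M[2,2])).round(2),"w",round(o["width"],1),"q6",o["qpos"][5].round(2),"F",o["ft_force"].round(1))
    for t in targets: print(t,"->",r.inv().apply(np.array(t)-o["ee_pos"]).round(1))
E
python3 - <<'E'
from h import *
for i in range(3): go((486.5,-158,100),(486.5,-158,8)); ctrl.get_image("wrist")
E
```

```text
ee [ 498.  -234.2  298.8] yaw_y -0.1 tilt 0.5 w 87.5 q6 -0.46 F [0.7 0.9 0.2]
(486.5, -158, 100) -> [ 75.4 -10.  199.1]
(486.5, -158, 8) -> [ 75.1  -9.3 291.1]
ee [ 499.8 -235.   301.8] yaw_y -0.1 tilt 0.19 w 87.8 q6 -0.46 F [1.1 0.3 1.4]
(486.5, -158, 100) -> [ 76.7 -12.8 201.9]
(486.5, -158, 8) -> [ 76.6 -12.5 293.9]
ee [ 501.  -235.5  303.7] yaw_y -0.1 tilt 0.04 w 87.8 q6 -0.46 F [ 0.5 -0.9 -0.1]
(486.5, -158, 100) -> [ 77.6 -14.7 203.6]
(486.5, -158, 8) -> [ 77.6 -14.7 295.6]
```

```bash
python3 -m inch '[{"xyz":[30,-6,20],"rot":[0,0,0]},{"xyz":[60,-12,45],"rot":[0,0,0]},{"xyz":[78,-15.5,80],"rot":[0,0,0]},{"xyz":[78,-15.5,120],"rot":[0,0,0]},{"xyz":[78,-15.5,160],"rot":[0,0,0]},{"xyz":[78,-15.5,190],"rot":[0,0,0]},{"xyz":[78,-15.5,205],"rot":[0,0,0]},{"xyz":[78,-15.5,205],"rot":[0,0,0]},{"xyz":[78,-15.5,205],"rot":[0,0,0]},{"xyz":[78,-15.5,205],"rot":[0,0,0]}]'
python3 - <<'E'
from h import *
import pickle
w=ctrl.camera_model("wrist"); im=ctrl.get_image("wrist")[:,:,::-1]; pickle.dump(w,open("w2.pkl","wb"))
cv2.imwrite("pics/w2.png",cv2.resize(im,(800,600),interpolation=cv2.INTER_CUBIC)); go((486.5,-158,8))
E
```

```text
t: 4.38
ee_pos: [487.2, -158.0, 99.9]
orientation: [2.22, 2.218, 0.003]
ft_force: [-0.2, 0.3, -0.6]
width: 87.8
grasp_force: 0.0
ee [ 487.1 -158.   100. ] yaw_y -0.1 tilt 0.26 w 88.1 q6 -0.34 F [-0.4 -0.1 -0.6]
(486.5, -158, 8) -> [ 0.2 -1.  92. ]
```

View pics/w2.png

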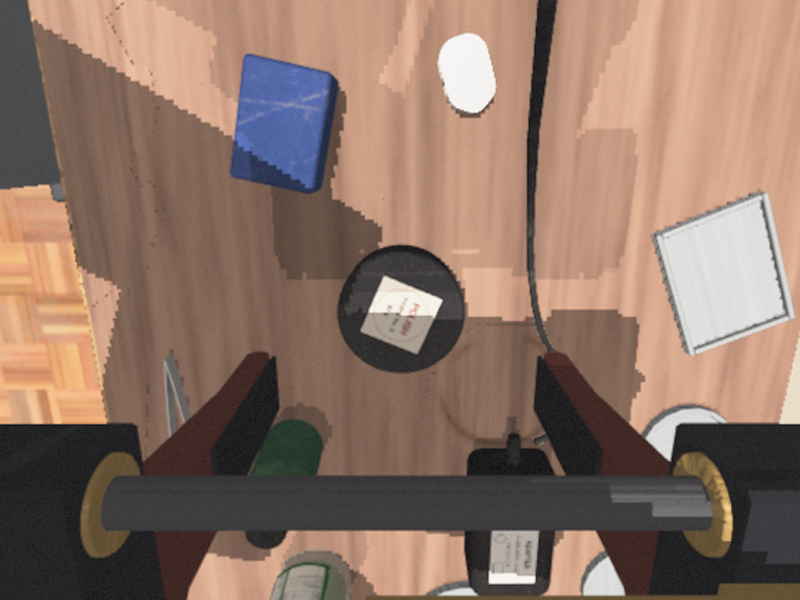

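This closer view shows the tin lid centred at (401,310). The wax corners are (247,54) (333,73) (316,191) (232,176), and the oblong tray corners are (653,235) (765,193) (793,318) (693,354).

```bash
python3 - <<'E'
from h import *
import pickle
w=pickle.load(open("w2.pkl","rb")); s=1.42857
f=lambda u,v,z:px2w(w,u/s,v/s,z)
print("tin",f(401.5,309,25).round(1))
W=np.array([f(*p,26) for p in[(247,54),(333,73),(316,191),(232,176)]]);O=np.array([f(*p,7) for p in[(653,235),(765,193),(793,318),(693,354)]])
for Q in(W,O):
    print(Q.mean(0).round(1)); 
    for i in range(4): d=Q[(i+1)%4]-Q[i]; print(np.hypot(*d[:2]).round(1),np.degrees(np.arctan2(d[1],d[0])).round(1))
E
```

```text
tin [ 485.7 -155.9   25. ]
[434.4 -72.3  26. ]
36.2 -11.6
49.6 -101.1
37.4 169.9
50.7 77.5
[ 650.5 -145.     7. ]
55.6 21.6
69.5 -67.0
52.9 -157.7
70.2 115.1
```

```bash
python3 -m inch '[{"xyz":[1,-1,35],"rot":[0,0,0]},{"xyz":[1,-1,70],"rot":[0,0,0]},{"xyz":[1,-1,85],"rot":[0,0,0]},{"xyz":[1,-1,92],"rot":[0,0,0]},{"xyz":[1,-1,92],"rot":[0,0,0]},{"xyz":[1,-1,92],"rot":[0,0,0]}]'
python3 -m inch '[{"xyz":[0,0,0],"rot":[0,0,0]},{"xyz":[0,0,0],"rot":[0,0,0]},{"xyz":[0,0,0],"rot":[0,0,0]},{"xyz":[0,0,0],"rot":[0,0,0]},{"xyz":[0,0,0],"rot":[0,0,0]},{"xyz":[0,0,0],"rot":[0,0,0]},{"xyz":[0,0,0],"rot":[0,0,0]},{"xyz":[0,0,0],"rot":[0,0,0]}]' 255
```

```text
t: 4.93
ee_pos: [485.3, -156.8, 6.9]
orientation: [2.221, 2.219, 0.001]
ft_force: [0.4, -0.7, 0.8]
width: 87.8
grasp_force: 0.0
t: 5.6
ee_pos: [484.5, -156.5, 6.3]
orientation: [2.222, 2.22, 0.001]
ft_force: [-1.2, -0.3, 6.5]
width: 59.0
grasp_force: 30.0
```

```bash
python3 -m inch '[{"xyz":[0,0,-30],"rot":[0,0,0]},{"xyz":[0,0,-65],"rot":[0,0,0]},{"xyz":[-10,2,-90],"rot":[0,0,-0.07]},{"xyz":[-45,9,-90],"rot":[0,0,-0.15]},{"xyz":[-80,16,-90],"rot":[0,0,-0.23]},{"xyz":[-115,22,-90],"rot":[0,0,-0.31]},{"xyz":[-150,29,-90],"rot":[0,0,-0.39]},{"xyz":[-185,36,-90],"rot":[0,0,-0.46]},{"xyz":[-213,42,-90],"rot":[0,0,-0.52]},{"xyz":[-224,43,-90],"rot":[0,0,-0.52]},{"xyz":[-224,43,-90],"rot":[0,0,-0.52]},{"xyz":[-224,43,-90],"rot":[0,0,-0.52]}]'
python3 - <<'E'
from h import *
import pickle
w=ctrl.camera_model("wrist"); im=ctrl.get_image("wrist")[:,:,::-1]; pickle.dump(w,open("w3.pkl","wb"))
cv2.imwrite("pics/w3.png",cv2.resize(im,(800,600),interpolation=cv2.INTER_CUBIC)); go((527.8,-381,40),(527.8,-381,9))
E
```

```text
t: 6.6
ee_pos: [526.0, -379.5, 95.0]
orientation: [-1.579, -2.714, -0.001]
ft_force: [-0.4, 0.6, -0.6]
width: 59.6
grasp_force: 30.0
ee [ 525.9 -378.7   95. ] yaw_y 29.7 tilt 0.14 w 59.2 q6 -1.16 F [-0.6  1.  -1.4]
(527.8, -381, 40) -> [-3.   0.5 55. ]
(527.8, -381, 9) -> [-3.1  0.5 86. ]
```

View pics/w3.png

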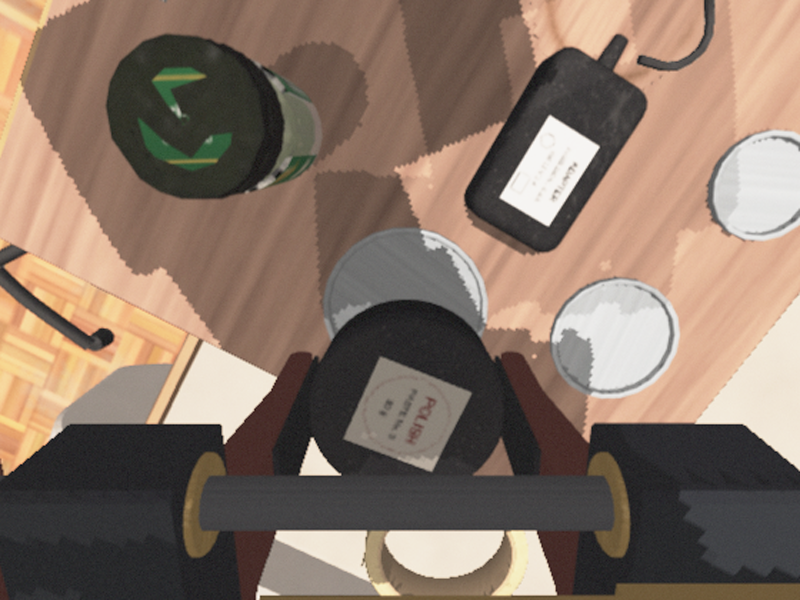

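The view shows the tin held with its lid spanning x 310-503 and its top edge at 300. The large tray rim spans x 325-488 with its top at 229. The medium tray centre is (615,338) and the jar cap (187,116).

```bash
python3 - <<'E'
from h import *
import pickle
w=pickle.load(open("w3.pkl","rb")); s=1.42857
f=lambda u,v,z:px2w(w,u/s,v/s,z)
print("tm",f(615,338,7).round(1),"jar",f(186,117,105).round(1),"ts",f(769,185,7).round(1), "adap",f(557,160,32).round(1))
print("tin top z~114:",f(406.5,300,114).round(1),f(310,390,114),f(503,390,114))
r=np.radians(29.7); xd=np.array([-np.sin(r),np.cos(r)]) # tool x
e=f(406.5,300,114)[:2]; print("tin centre est",e-31*xd)
print("tray top edge",f(406.5,229,7).round(1),"centre est",f(406.5,229,7)[:2]-42*xd, "L",f(325,300,7).round(1),"R",f(488,300,7).round(1))
E
```

```text
tm [ 628.2 -341.4    7. ] jar [ 431.2 -335.9  105. ] ts [ 645.7 -242.8    7. ] adap [ 545.9 -285.8   32. ]
tin top z~114: [ 509.3 -349.3  114. ] [ 497.96455676 -388.62331074  114.        ] [ 548.90956648 -359.60750872  114.        ]
tin centre est [ 524.69898946 -376.27063434]
tray top edge [ 507.2 -345.6    7. ] centre est [ 528.04789671 -382.10181776] L [ 489.3 -397.     7. ] R [ 560.6 -356.5    7. ]
```

```bash
python3 -m inch '[{"xyz":[-5,0.3,25],"rot":[0,0,0]},{"xyz":[-5,0.3,55],"rot":[0,0,0]},{"xyz":[-5,0.3,72],"rot":[0,0,0]},{"xyz":[-5,0.3,80],"rot":[0,0,0]},{"xyz":[-5,0.3,83],"rot":[0,0,0]},{"xyz":[-5,0.3,85],"rot":[0,0,0]},{"xyz":[-5,0.3,85],"rot":[0,0,0]},{"xyz":[-5,0.3,85],"rot":[0,0,0]}]'
```

```text
t: 7.32
ee_pos: [530.4, -384.8, 11.9]
orientation: [1.576, 2.716, -0.0]
ft_force: [0.2, -0.5, -1.1]
width: 59.2
grasp_force: 30.0
```

```bash
python3 -m inch '[{"xyz":[1.5,-0.5,1],"rot":[0,0,0]},{"xyz":[1.5,-0.5,2],"rot":[0,0,0]},{"xyz":[1.5,-0.5,2.5],"rot":[0,0,0]},{"xyz":[1.5,-0.5,2.5],"rot":[0,0,0]}]'
```

```text
t: 7.65
ee_pos: [528.6, -383.7, 8.8]
orientation: [1.577, 2.717, -0.0]
ft_force: [-0.5, 0.2, 4.2]
width: 59.2
grasp_force: 30.0
```

```bash
python3 -m inch '[{"xyz":[0,0,0],"rot":[0,0,0]},{"xyz":[0,0,0],"rot":[0,0,0]},{"xyz":[0,0,0],"rot":[0,0,0]},{"xyz":[0,0,0],"rot":[0,0,0]},{"xyz":[0,0,-10],"rot":[0,0,0]},{"xyz":[0,0,-40],"rot":[0,0,0]},{"xyz":[0,0,-80],"rot":[0,0,0]},{"xyz":[0,0,-120],"rot":[0,0,0]},{"xyz":[0,0,-160],"rot":[0,0,0]},{"xyz":[0,0,-160],"rot":[0,0,0]},{"xyz":[0,0,-160],"rot":[0,0,0]},{"xyz":[0,0,-160],"rot":[0,0,0]}]' 20
python3 - <<'E'
from h import *
go((435,-73,120),(435,-73,8))
E
```

```text
t: 8.65
ee_pos: [528.1, -383.3, 168.4]
orientation: [1.577, 2.717, -0.0]
ft_force: [0.3, 0.6, -0.5]
width: 81.3
grasp_force: 0.0
ee [ 528.1 -383.3  168.4] yaw_y 29.7 tilt 0.01 w 81.3 q6 -1.17 F [ 0.3  0.6 -0.5]
(435, -73, 120) -> [315.7  73.   48.4]
(435, -73, 8) -> [315.7  73.  160.4]
```

```bash
python3 -m inch '[{"xyz":[38,9,0],"rot":[0,0,0.08]},{"xyz":[76,18,0],"rot":[0,0,0.16]},{"xyz":[114,26,0],"rot":[0,0,0.24]},{"xyz":[152,35,0],"rot":[0,0,0.32]},{"xyz":[190,44,0],"rot":[0,0,0.4]},{"xyz":[228,53,10],"rot":[0,0,0.5]},{"xyz":[266,62,22],"rot":[0,0,0.6]},{"xyz":[290,68,38],"rot":[0,0,0.68]},{"xyz":[300,71,48],"rot":[0,0,0.716]},{"xyz":[300,71,48],"rot":[0,0,0.716]},{"xyz":[300,71,48],"rot":[0,0,0.716]}]'
python3 - <<'E'
from h import *
import pickle
w=ctrl.camera_model("wrist"); im=ctrl.get_image("wrist")[:,:,::-1]; pickle.dump(w,open("w4.pkl","wb")); go((435,-73,8))
sc=ctrl.get_image("scene")[:,:,::-1]
a=cv2.resize(im,(480,360),interpolation=cv2.INTER_AREA);b=cv2.resize(sc[0:400,60:380],(320,400))
c=np.zeros((400,800,3),np.uint8);c[:360,:480]=a;c[:,480:]=b
cv2.imwrite("pics/w4.png",c)
E
```

```text
t: 9.57
ee_pos: [440.2, -87.3, 119.0]
orientation: [-2.424, -1.994, 0.004]
ft_force: [0.4, -0.7, -0.0]
width: 81.4
grasp_force: 0.0
ee [441.2 -88.  119.7] yaw_y -11.2 tilt 0.09 w 81.1 q6 -0.03 F [-0.3 -0.5 -0.5]
(435, -73, 8) -> [ 13.6  -8.8 111.7]
```

View pics/w4.png

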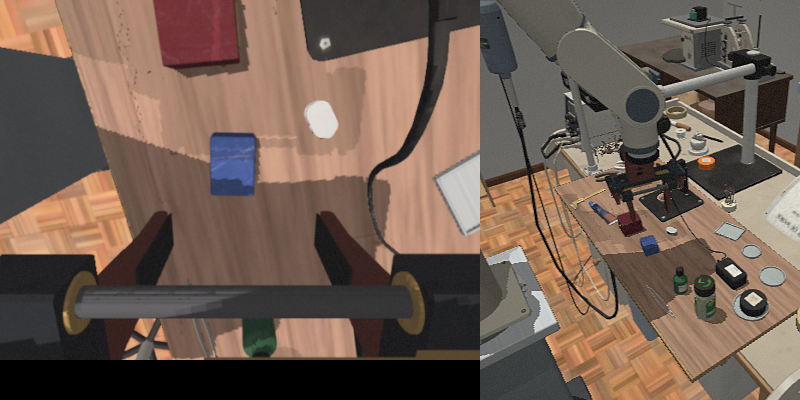

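The view shows the wax block square to the gripper at (232,163), the tin seated in the large tray, and the wrist just right of the microscope.

```bash
python3 - <<'E'
from h import *
import pickle
w=pickle.load(open("w4.pkl","rb")); s=.85714
f=lambda u,v,z:px2w(w,u/s,v/s,z)
print(f(232,163,26).round(1)); go((435,-73,8),f(232,163,26)*[1,1,0]+[0,0,8])
E
```

```text
[433.8 -69.3  26. ]
ee [441.7 -88.5 120.1] yaw_y -11.2 tilt 0.01 w 80.9 q6 -0.03 F [-0.5 -0.2 -0.6]
(435, -73, 8) -> [ 13.9  -9.6 112.1]
[433.84751712 -69.34733269   8.        ] -> [ 17.3 -11.4 112.1]
```

```bash
python3 -m inch '[{"xyz":[10,-7,25],"rot":[0,0,0]},{"xyz":[15.5,-10.5,50],"rot":[0,0,0]},{"xyz":[15.5,-10.5,80],"rot":[0,0,0]},{"xyz":[15.5,-10.5,100],"rot":[0,0,0]},{"xyz":[15.5,-10.5,110],"rot":[0,0,0]},{"xyz":[15.5,-10.5,112],"rot":[0,0,0]},{"xyz":[15.5,-10.5,112],"rot":[0,0,0]},{"xyz":[15.5,-10.5,112],"rot":[0,0,0]}]'
python3 -m inch '[{"xyz":[0,0,0],"rot":[0,0,0]},{"xyz":[0,0,0],"rot":[0,0,0]},{"xyz":[0,0,0],"rot":[0,0,0]},{"xyz":[0,0,0],"rot":[0,0,0]},{"xyz":[0,0,0],"rot":[0,0,0]},{"xyz":[0,0,0],"rot":[0,0,0]},{"xyz":[0,0,0],"rot":[0,0,0]},{"xyz":[0,0,0],"rot":[0,0,0]},{"xyz":[0,0,0],"rot":[0,0,0]}]' 255
python3 -c "
from h import *
go((651.5,-145.5,80),(651.5,-145.5,10))"
```

```text
t: 10.33
ee_pos: [434.9, -71.1, 9.0]
orientation: [2.429, 1.991, 0.001]
ft_force: [-0.5, -0.9, -0.6]
width: 81.0
grasp_force: 0.0
t: 11.08
ee_pos: [434.0, -70.5, 8.3]
orientation: [-2.429, -1.992, 0.0]
ft_force: [-0.7, 0.1, 3.3]
width: 38.1
grasp_force: 30.0
ee [434.  -70.5   8.3] yaw_y -11.3 tilt 0.0 w 38.1 q6 0.01 F [-0.7  0.1  3.3]
(651.5, -145.5, 80) -> [-31.  228.  -71.8]
(651.5, -145.5, 10) -> [-31.  228.   -1.8]
```

```bash
python3 -m inch '[{"xyz":[-4,0,-30],"rot":[0,0,0]},{"xyz":[-25,10,-55],"rot":[0,0,-0.06]},{"xyz":[-45,35,-72],"rot":[0,0,-0.14]},{"xyz":[-50,70,-72],"rot":[0,0,-0.22]},{"xyz":[-50,108,-72],"rot":[0,0,-0.3]},{"xyz":[-48,146,-72],"rot":[0,0,-0.38]},{"xyz":[-42,184,-72],"rot":[0,0,-0.46]},{"xyz":[-34,215,-72],"rot":[0,0,-0.54]},{"xyz":[-31,228,-72],"rot":[0,0,-0.6]},{"xyz":[-31,228,-72],"rot":[0,0,-0.6]},{"xyz":[-31,228,-72],"rot":[0,0,-0.6]},{"xyz":[-31,228,-72],"rot":[0,0,-0.6]}]'
python3 - <<'E'
from h import *
import pickle
w=ctrl.camera_model("wrist"); im=ctrl.get_image("wrist")[:,:,::-1]; pickle.dump(w,open("w5.pkl","wb")); go((651.5,-145.5,10))
cv2.imwrite("pics/w5.png",cv2.resize(im,(800,600),interpolation=cv2.INTER_CUBIC))
E
```

```text
t: 12.08
ee_pos: [649.7, -145.3, 79.4]
orientation: [-1.733, -2.618, 0.001]
ft_force: [0.3, 0.6, -1.7]
width: 37.7
grasp_force: 30.0
ee [ 649.7 -145.4   79.6] yaw_y 23.0 tilt 0.13 w 37.8 q6 -0.64 F [ 0.   0.7 -0.8]
(651.5, -145.5, 10) -> [-0.8  1.8 69.6]
```

View pics/w5.png

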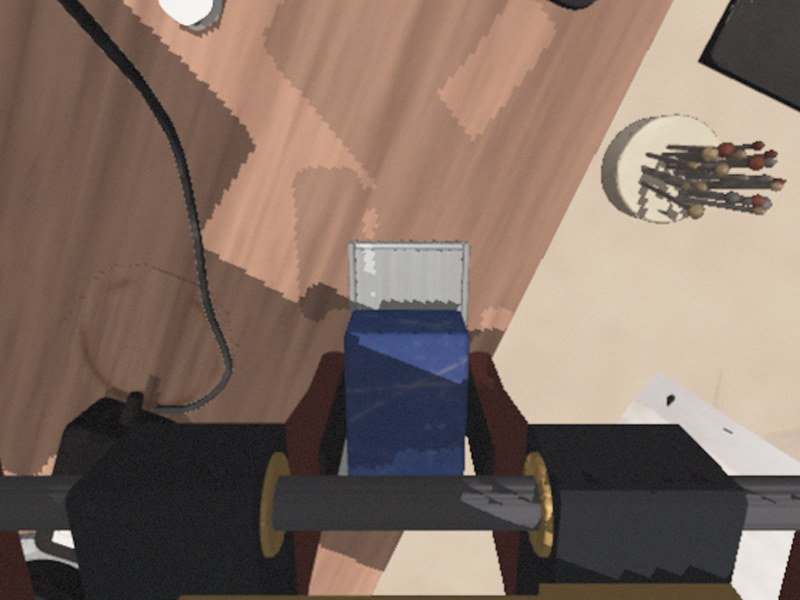

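The view shows the tray edge at y=242, x 349-469, square with the held block. The block's top far edge is at y=333, x 345-469.

```bash
python3 - <<'E'
from h import *
import pickle
w=pickle.load(open("w5.pkl","rb")); s=1.42857
f=lambda u,v,z:px2w(w,u/s,v/s,z)[:2]
r=np.radians(23.); xd=np.array([-np.sin(r),np.cos(r)]); yd=np.array([xd[1],-xd[0]])
t=f(409,242,7)-35*xd; b=f(407,333,97.5)-26*xd
b2=f(406,311,71.5)-26*xd
print(t,b,b2); 
for q in(b,b2): d=t-q; print(d@xd,d@yd)
E
```

```text
[ 651.06375414 -144.5895381 ] [ 651.07364289 -146.84192083] [ 651.31960749 -148.32125379]
2.0771930754492156 0.8709734114497191
3.53503226708872 1.2225832343660736
```

```bash
python3 -m inch '[{"xyz":[1.5,1,25],"rot":[0,0,0]},{"xyz":[1.5,1,50],"rot":[0,0,0]},{"xyz":[1.5,1,62],"rot":[0,0,0]},{"xyz":[1.5,1,67],"rot":[0,0,0]},{"xyz":[1.5,1,69],"rot":[0,0,0]},{"xyz":[1.5,1,70],"rot":[0,0,0]},{"xyz":[1.5,1,70],"rot":[0,0,0]},{"xyz":[1.5,1,70],"rot":[0,0,0]},{"xyz":[1.5,1,70],"rot":[0,0,0]}]'
```

```text
t: 12.88
ee_pos: [651.9, -144.0, 11.2]
orientation: [1.732, 2.62, 0.0]
ft_force: [-2.2, 0.0, 5.0]
width: 37.8
grasp_force: 30.0
```

```bash
python3 -m inch '[{"xyz":[0,0,0],"rot":[0,0,0]},{"xyz":[0,0,0],"rot":[0,0,0]},{"xyz":[0,0,0],"rot":[0,0,0]},{"xyz":[0,0,0],"rot":[0,0,0]},{"xyz":[0,0,-10],"rot":[0,0,0]},{"xyz":[0,0,-40],"rot":[0,0,0]},{"xyz":[0,0,-80],"rot":[0,0,0]},{"xyz":[0,0,-120],"rot":[0,0,0]},{"xyz":[0,0,-150],"rot":[0,0,0]},{"xyz":[0,0,-150],"rot":[0,0,0]},{"xyz":[0,0,-150],"rot":[0,0,0]},{"xyz":[0,0,-150],"rot":[0,0,0]}]' 70
python3 - <<'E'
from h import *
go((428,-238,120))
E
```

```text
t: 13.88
ee_pos: [651.5, -143.7, 160.2]
orientation: [-1.732, -2.621, 0.0]
ft_force: [-0.9, -1.0, -0.6]
width: 63.5
grasp_force: 0.0
ee [ 651.5 -143.7  160.2] yaw_y 23.1 tilt 0.01 w 63.5 q6 -0.64 F [-0.9 -1.  -0.6]
(428, -238, 120) -> [   0.9 -242.5   40.2]
```

```bash
python3 -m inch '[{"xyz":[-2,-38,0],"rot":[0,0,0.04]},{"xyz":[-4,-76,0],"rot":[0,0,0.1]},{"xyz":[-6,-114,0],"rot":[0,0,0.16]},{"xyz":[-9,-152,0],"rot":[0,0,0.23]},{"xyz":[-11,-190,8],"rot":[0,0,0.3]},{"xyz":[-13,-225,18],"rot":[0,0,0.37]},{"xyz":[-15,-243,26],"rot":[0,0,0.4]},{"xyz":[-15,-249,30],"rot":[0,0,0.4]},{"xyz":[-15,-249,30],"rot":[0,0,0.4]},{"xyz":[-15,-249,30],"rot":[0,0,0.4]},{"xyz":[-15,-249,30],"rot":[0,0,0.4]}]'
python3 - <<'E'
from h import *
import pickle
w=ctrl.camera_model("wrist"); im=ctrl.get_image("wrist")[:,:,::-1]; pickle.dump(w,open("w6.pkl","wb")); go((428,-238,25))
cv2.imwrite("pics/w6.png",cv2.resize(im,(800,600),interpolation=cv2.INTER_CUBIC))
for n,P in(("captop",(428,-240,72)),("bodytop",(428,-240,56)),("jar",(433,-336,105))): print(n,np.round(np.array(w2px(w,P))*1.42857))
E
```

```text
t: 14.8
ee_pos: [430.1, -255.1, 130.2]
orientation: [2.216, 2.226, 0.0]
ft_force: [0.5, 0.6, 0.5]
width: 63.7
grasp_force: 0.0
ee [ 430.2 -255.   130.3] yaw_y 0.3 tilt 0.05 w 63.8 q6 -0.56 F [-0.5  0.   0.4]
(428, -238, 25) -> [ 17.1  -2.2 105.3]
captop [401. 293.]
bodytop [401. 284.]
jar [411. 527.]
```

View pics/w6.png

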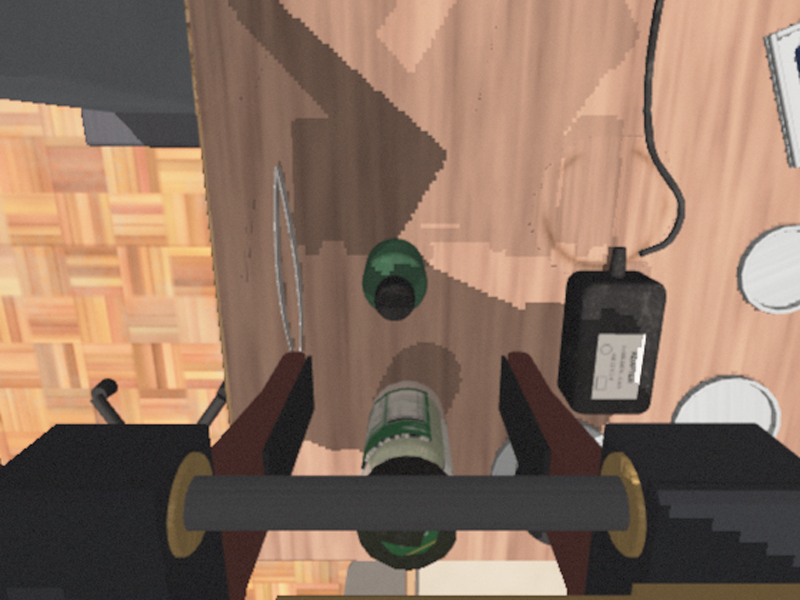

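The bottle cap top is centred at (395,300), the body spans x 363-426, and the jar lies behind, clear of the gripper.

```bash
python3 - <<'E'
from h import *
import pickle
w=pickle.load(open("w6.pkl","rb")); s=1.42857
b=px2w(w,395/s,300/s,72); print(b.round(1), px2w(w,394.5/s,277/s,50).round(1)); go(b*[1,1,0]+[0,0,22])
E
```

```text
[ 425.5 -243.3   72. ] [ 424.9 -238.3   50. ]
ee [ 430.2 -255.   130.3] yaw_y 0.3 tilt 0.05 w 63.8 q6 -0.56 F [-0.5  0.   0.4]
[ 425.54086283 -243.33626522   22.        ] -> [ 11.8  -4.7 108.3]
```

```bash
python3 -m inch '[{"xyz":[12,-5,10],"rot":[0,0,0]},{"xyz":[12,-5,40],"rot":[0,0,0]},{"xyz":[12,-5,70],"rot":[0,0,0]},{"xyz":[12,-5,95],"rot":[0,0,0]},{"xyz":[12,-5,108],"rot":[0,0,0]},{"xyz":[12,-5,112],"rot":[0,0,0]},{"xyz":[12,-5,112],"rot":[0,0,0]},{"xyz":[12,-5,112],"rot":[0,0,0]}]'
python3 -m inch '[{"xyz":[0,0,0],"rot":[0,0,0]},{"xyz":[0,0,0],"rot":[0,0,0]},{"xyz":[0,0,0],"rot":[0,0,0]},{"xyz":[0,0,0],"rot":[0,0,0]},{"xyz":[0,0,0],"rot":[0,0,0]},{"xyz":[0,0,0],"rot":[0,0,0]},{"xyz":[0,0,0],"rot":[0,0,0]},{"xyz":[0,0,0],"rot":[0,0,0]}]' 255
python3 -c "
from h import *
go((646,-243.5,80),(646,-243.5,20.5))"
```

```text
t: 15.52
ee_pos: [424.6, -243.3, 18.7]
orientation: [2.216, 2.225, 0.0]
ft_force: [-0.1, 0.7, 0.2]
width: 63.8
grasp_force: 0.0
t: 16.18
ee_pos: [423.9, -243.5, 18.6]
orientation: [2.218, 2.224, 0.0]
ft_force: [-0.5, 1.0, 5.5]
width: 31.9
grasp_force: 30.0
ee [ 423.9 -243.5   18.6] yaw_y 0.2 tilt 0.04 w 31.9 q6 -0.55 F [-0.5  1.   5.5]
(646, -243.5, 80) -> [ -0.7 222.1 -61.3]
(646, -243.5, 20.5) -> [ -0.7 222.1  -1.8]
```

```bash
python3 -m inch '[{"xyz":[0,0,-30],"rot":[0,0,0]},{"xyz":[0,0,-62],"rot":[0,0,0]},{"xyz":[0,25,-70],"rot":[0,0,0]},{"xyz":[0,60,-70],"rot":[0,0,0]},{"xyz":[0,95,-70],"rot":[0,0,0]},{"xyz":[0,130,-70],"rot":[0,0,0]},{"xyz":[0,165,-70],"rot":[0,0,0]},{"xyz":[0,195,-65],"rot":[0,0,0]},{"xyz":[-1,215,-60],"rot":[0,0,0]},{"xyz":[-1,221,-50],"rot":[0,0,0]},{"xyz":[-1,221,-40],"rot":[0,0,0]},{"xyz":[-1,221,-40],"rot":[0,0,0]}]'
python3 - <<'E'
from h import *
import pickle
ctrl.get_image("wrist");ctrl.get_image("wrist")
w=ctrl.camera_model("wrist"); im=ctrl.get_image("wrist")[:,:,::-1]; pickle.dump(w,open("w7.pkl","wb")); go((646,-243.5,21))
cv2.imwrite("pics/w7.png",cv2.resize(im,(800,600),interpolation=cv2.INTER_CUBIC))
E
```

```text
t: 17.18
ee_pos: [641.5, -242.7, 54.7]
orientation: [-2.214, -2.221, 0.004]
ft_force: [-1.1, -0.3, -0.8]
width: 32.1
grasp_force: 30.0
ee [ 642.9 -243.6   57.7] yaw_y 0.1 tilt 0.12 w 32.6 q6 -0.38 F [ 1.2 -0.3 -0.7]
(646, -243.5, 21) -> [ 0.1  3.2 36.7]
```

View pics/w7.png

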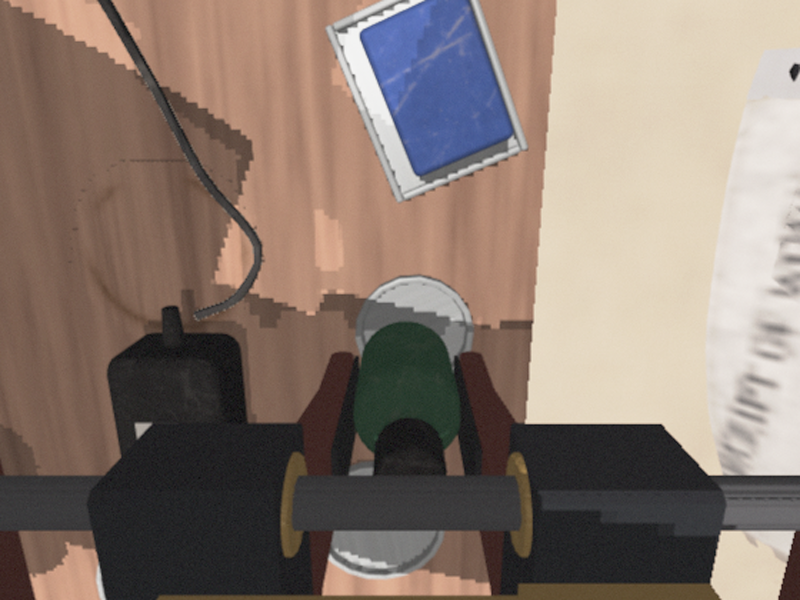

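The small tray rim spans x 357-473 with its top at y=275, and the bottle's bottom edge is at (407,322). The wax block sits in its tray with corners (360,36) (417,177) (512,133), against tray corners (328,30) (403,200) (527,150).

```bash
python3 - <<'E'
from h import *
import pickle
w=pickle.load(open("w7.pkl","rb")); s=1.42857
f=lambda u,v,z:px2w(w,u/s,v/s,z)[:2]
print("tray",f(415,275,7)-[0,26],"LR",f(357,325,7),f(473,325,7)); print("bottle",f(407,322,39)-[0,16.5])
o=ctrl.get_obs(); print(o["ee_pos"])
def cen(p,z,long,short):
    a,b,c=[f(*q,z) for q in p]; u=(a-b)/np.linalg.norm(a-b); v=(c-b)/np.linalg.norm(c-b); print(np.linalg.norm(c-b),np.degrees(np.arctan2(u[1],u[0]))); return b+u*long/2+v*short/2
t=cen([(328,30),(403,200),(527,150)],7,70,56);b=cen([(360,36),(417,177),(512,133)],28.5,52,38);print(t,b,b-t)
E
```

```text
tray [ 646.11222043 -244.00341442] LR [ 621.18751051 -240.35131221] [ 671.371945   -240.14149533]
bottle [ 642.82258312 -244.44144272]
[ 642.86543036 -243.60244126   57.66979861]
52.48382933662427 114.18597390598772
36.417847830521104 112.98627997769259
[ 652.66247563 -144.5208499 ] [ 653.33750732 -144.80620814] [ 0.67503169 -0.28535824]
```

```bash
python3 -m inch '[{"xyz":[0,3,5],"rot":[0,0,0]},{"xyz":[0,3,20],"rot":[0,0,0]},{"xyz":[0,3,30],"rot":[0,0,0]},{"xyz":[0,3,35],"rot":[0,0,0]},{"xyz":[0,3,37],"rot":[0,0,0]},{"xyz":[0,3,38],"rot":[0,0,0]},{"xyz":[0,3,38],"rot":[0,0,0]},{"xyz":[0,3,38],"rot":[0,0,0]},{"xyz":[0,3,38],"rot":[0,0,0]}]'
```

```text
t: 18.08
ee_pos: [646.1, -243.3, 20.9]
orientation: [-2.216, -2.223, 0.003]
ft_force: [-7.3, 1.9, 14.5]
width: 32.1
grasp_force: 30.1
```

```bash
python3 -m inch '[{"xyz":[0,0,-0.5],"rot":[0,0,0]},{"xyz":[0,0,-0.5],"rot":[0,0,0]}]'
python3 -m inch '[{"xyz":[0,0,0],"rot":[0,0,0]},{"xyz":[0,0,0],"rot":[0,0,0]},{"xyz":[0,0,0],"rot":[0,0,0]},{"xyz":[0,0,0],"rot":[0,0,0]},{"xyz":[0,0,0],"rot":[0,0,0]},{"xyz":[0,0,-25],"rot":[0,0,0]},{"xyz":[0,0,-60],"rot":[0,0,0]},{"xyz":[0,0,-100],"rot":[0,0,0]},{"xyz":[0,0,-140],"rot":[0,0,0]},{"xyz":[0,0,-150],"rot":[0,0,0]},{"xyz":[0,0,-150],"rot":[0,0,0]},{"xyz":[0,0,-150],"rot":[0,0,0]}]' 60
python3 -c "
from h import *
go((433,-355,190))"
```

```text
t: 18.25
ee_pos: [646.3, -243.3, 20.9]
orientation: [-2.216, -2.223, 0.002]
ft_force: [-6.5, 2.3, 10.5]
width: 31.9
grasp_force: 30.0
t: 19.25
ee_pos: [647.6, -243.6, 170.7]
orientation: [2.218, 2.224, 0.0]
ft_force: [-0.3, 0.7, -0.8]
width: 66.9
grasp_force: 0.0
ee [ 647.6 -243.6  170.7] yaw_y 0.2 tilt 0.04 w 66.9 q6 -0.38 F [-0.3  0.7 -0.8]
(433, -355, 190) -> [-110.8 -214.9  -19.4]
```

```bash
python3 -m inch '[{"xyz":[-18,-35,0],"rot":[0,0,0]},{"xyz":[-36,-70,0],"rot":[0,0,0]},{"xyz":[-54,-105,0],"rot":[0,0,0]},{"xyz":[-72,-140,0],"rot":[0,0,0]},{"xyz":[-90,-175,0],"rot":[0,0,0]},{"xyz":[-106,-206,0],"rot":[0,0,0]},{"xyz":[-111,-215,0],"rot":[0,0,0]},{"xyz":[-111,-215,0],"rot":[0,0,0]},{"xyz":[-111,-215,0],"rot":[0,0,0]},{"xyz":[-111,-215,0],"rot":[0,0,0]}]'
python3 - <<'E'
from h import *
import pickle
w=ctrl.camera_model("wrist"); im=ctrl.get_image("wrist")[:,:,::-1]; pickle.dump(w,open("w8.pkl","wb")); go((433,-336,45))
cv2.imwrite("pics/w8.png",cv2.resize(im,(800,600),interpolation=cv2.INTER_CUBIC))
E
```

```text
t: 20.08
ee_pos: [434.0, -354.7, 169.8]
orientation: [-2.217, -2.225, -0.0]
ft_force: [0.0, -0.0, -0.2]
width: 67.2
grasp_force: 0.0
ee [ 434.2 -354.6  170. ] yaw_y 0.2 tilt 0.03 w 66.7 q6 -0.71 F [ 0.4  0.1 -0.3]
(433, -336, 45) -> [ 18.5  -1.1 125. ]
```

View pics/w8.png

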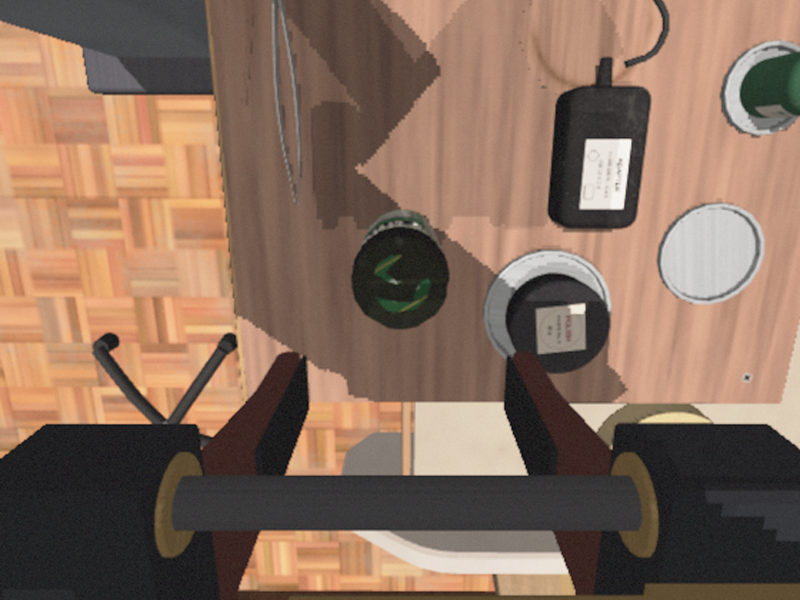

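The jar cap is centred at (400,279) and the medium tray at (711,253). The tin lid is at (558,324) in the large tray, whose rim spans x 484-611 with its top at 250.

```bash
python3 - <<'E'
from h import *
import pickle
w=pickle.load(open("w8.pkl","rb")); s=1.42857
f=lambda u,v,z:px2w(w,u/s,v/s,z)[:2].round(1)
print("jar",f(400,279.5,105),"tm",f(711,253,7),"tl L,R,top",f(484,312,7),f(611,312,7),f(547.5,250,7)-[0,42],"tin",f(558,323,28.5),f(506,323,28.5),f(610,323,28.5),f(558,274,28.5),f(558,374,28.5))
go((*f(400,279.5,105),45))
E
```

```text
jar [ 431.5 -335.2] tm [ 628.4 -341.8] tl L,R,top [ 485.8 -381.9] [ 569.3 -381.5] [ 524.2 -382.3] tin [ 528.4 -381.9] [ 496.3 -382.1] [ 560.6 -381.8] [ 525.7 -350.8] [ 531.4 -416.2]
ee [ 434.2 -354.6  170. ] yaw_y 0.2 tilt 0.03 w 66.7 q6 -0.71 F [ 0.4  0.1 -0.3]
(np.float64(431.5), np.float64(-335.2), 45) -> [ 19.3  -2.6 125. ]
```

```bash
python3 -m inch '[{"xyz":[19,-2.3,5],"rot":[0,0,0]},{"xyz":[19,-2.3,15],"rot":[0,0,0]},{"xyz":[19,-2.3,45],"rot":[0,0,0]},{"xyz":[19,-2.3,80],"rot":[0,0,0]},{"xyz":[19,-2.3,110],"rot":[0,0,0]},{"xyz":[19,-2.3,122],"rot":[0,0,0]},{"xyz":[19,-2.3,125],"rot":[0,0,0]},{"xyz":[19,-2.3,125],"rot":[0,0,0]},{"xyz":[19,-2.3,125],"rot":[0,0,0]}]'
python3 -m inch '[{"xyz":[0,0,0],"rot":[0,0,0]},{"xyz":[0,0,0],"rot":[0,0,0]},{"xyz":[0,0,0],"rot":[0,0,0]},{"xyz":[0,0,0],"rot":[0,0,0]},{"xyz":[0,0,0],"rot":[0,0,0]},{"xyz":[0,0,0],"rot":[0,0,0]},{"xyz":[0,0,0],"rot":[0,0,0]},{"xyz":[0,0,0],"rot":[0,0,0]}]' 255
python3 -c "
from h import *
go((629,-342.5,47.5))"
```

```text
t: 20.88
ee_pos: [431.7, -336.8, 46.6]
orientation: [2.216, 2.224, 0.0]
ft_force: [-0.1, -1.1, 0.8]
width: 67.1
grasp_force: 0.0
t: 21.55
ee_pos: [431.1, -336.7, 46.6]
orientation: [2.217, 2.224, 0.0]
ft_force: [-0.2, 0.9, 7.4]
width: 44.3
grasp_force: 30.0
ee [ 431.1 -336.7   46.6] yaw_y 0.2 tilt 0.08 w 44.3 q6 -0.69 F [-0.2  0.9  7.4]
(629, -342.5, 47.5) -> [ -6.4 197.9  -0.7]
```

```bash
python3 -m inch '[{"xyz":[0,0,-30],"rot":[0,0,0]},{"xyz":[0,8,-60],"rot":[0,0,0]},{"xyz":[-1,40,-65],"rot":[0,0,0]},{"xyz":[-2,75,-65],"rot":[0,0,0]},{"xyz":[-4,110,-65],"rot":[0,0,0]},{"xyz":[-5,145,-65],"rot":[0,0,0]},{"xyz":[-6,175,-65],"rot":[0,0,0]},{"xyz":[-6,192,-50],"rot":[0,0,0]},{"xyz":[-6,197,-35],"rot":[0,0,0]},{"xyz":[-6,197,-30],"rot":[0,0,0]},{"xyz":[-6,197,-30],"rot":[0,0,0]},{"xyz":[-6,197,-30],"rot":[0,0,0]}]'
python3 - <<'E'
from h import *
import pickle
for i in range(2): ctrl.get_image("wrist")
w=ctrl.camera_model("wrist"); im=ctrl.get_image("wrist")[:,:,::-1]; pickle.dump(w,open("w9.pkl","wb")); go((629,-342.5,49))
cv2.imwrite("pics/w9.png",cv2.resize(im,(800,600),interpolation=cv2.INTER_CUBIC))
E
```

```text
t: 22.55
ee_pos: [625.7, -341.4, 74.7]
orientation: [-2.217, -2.222, 0.002]
ft_force: [0.3, 0.2, -1.2]
width: 44.2
grasp_force: 30.0
ee [ 627.1 -342.2   76.5] yaw_y 0.1 tilt 0.03 w 44.4 q6 -0.52 F [-0.4  0.7 -0.9]
(629, -342.5, 49) -> [-0.3  1.9 27.5]
```

View pics/w9.png

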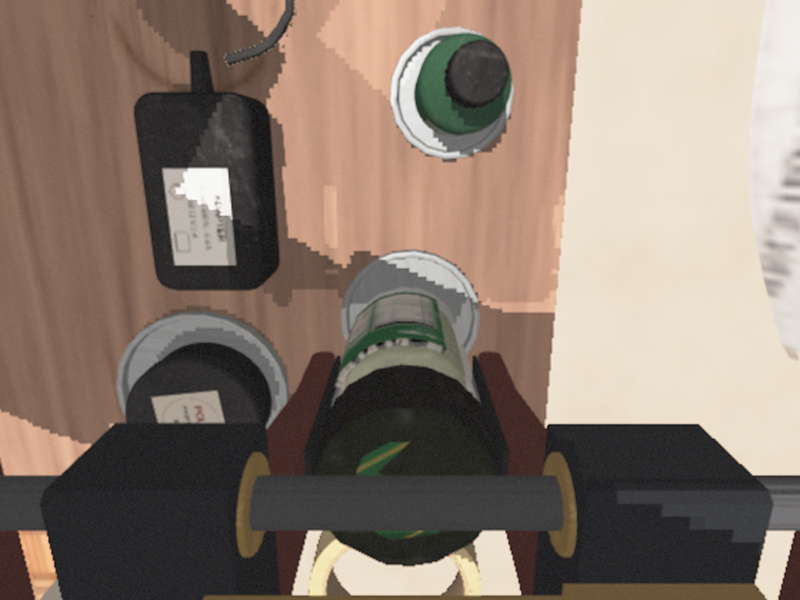

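The bottle stands in its tray with cap (477,73) and rim centre (452,94). The medium tray rim spans x 342-480 with its top at 251, and the jar's bottom edge is at (406,292).

```bash
python3 - <<'E'
from h import *
import pickle
w=pickle.load(open("w9.pkl","rb")); s=1.42857
f=lambda u,v,z:px2w(w,u/s,v/s,z)[:2].round(1)
print("tm",f(411,251,7)-[0,33],f(342,310,7),f(480,310,7),"jar",f(406,292,30)-[0,22.5])
print("bottle cap",f(477,73,74.5),"ts",f(452,94,7))
go((629,-342.5,49))
E
```

```text
tm [ 629.3 -343.4] [ 597.2 -338.5] [ 661.8 -338.3] jar [ 627.1 -345.7]
bottle cap [ 647.6 -244.3] ts [ 646.  -243.9]
ee [ 627.1 -342.2   76.5] yaw_y 0.1 tilt 0.03 w 44.4 q6 -0.52 F [-0.4  0.7 -0.9]
(629, -342.5, 49) -> [-0.3  1.9 27.5]
```

Bottle is 1.6 mm off centre, so fine. Lowering the jar.

```bash
python3 -m inch '[{"xyz":[0.5,1.7,5],"rot":[0,0,0]},{"xyz":[0.5,1.7,15],"rot":[0,0,0]},{"xyz":[0.5,1.7,22],"rot":[0,0,0]},{"xyz":[0.5,1.7,26],"rot":[0,0,0]},{"xyz":[0.5,1.7,27.5],"rot":[0,0,0]},{"xyz":[0.5,1.7,27.5],"rot":[0,0,0]},{"xyz":[0.5,1.7,27.5],"rot":[0,0,0]}]'
```

```text
t: 23.28
ee_pos: [628.6, -341.0, 48.8]
orientation: [-2.217, -2.224, 0.001]
ft_force: [-4.7, 1.6, 9.9]
width: 44.3
grasp_force: 30.0
```

```bash
python3 -m inch '[{"xyz":[0,0,0],"rot":[0,0,0]},{"xyz":[0,0,0],"rot":[0,0,0]},{"xyz":[0,0,0],"rot":[0,0,0]},{"xyz":[0,0,0],"rot":[0,0,0]},{"xyz":[0,0,0],"rot":[0,0,0]},{"xyz":[0,0,-20],"rot":[0,0,0]},{"xyz":[0,0,-55],"rot":[0,0,0]},{"xyz":[0,0,-95],"rot":[0,0,0]},{"xyz":[0,0,-130],"rot":[0,0,0]},{"xyz":[0,-30,-160],"rot":[0,0,0]},{"xyz":[0,-60,-160],"rot":[0,0,0]},{"xyz":[0,-80,-160],"rot":[0,0,0]}]' 60
python3 -m inch '[{"xyz":[0,-30,0],"rot":[0,0,0]},{"xyz":[-20,-40,0],"rot":[0,0,0]},{"xyz":[-20,-40,0],"rot":[0,0,0]},{"xyz":[-20,-40,0],"rot":[0,0,0]},{"xyz":[-20,-40,0],"rot":[0,0,0]}]'
python3 - <<'E'
from h import *
import pickle
for i in range(2): ctrl.get_image("wrist")
w=ctrl.camera_model("wrist"); im=ctrl.get_image("wrist")[:,:,::-1]; pickle.dump(w,open("w10.pkl","wb")); go()
cv2.imwrite("pics/w10.png",cv2.resize(im,(800,600),interpolation=cv2.INTER_CUBIC))
E
```

```text
t: 24.28
ee_pos: [548.6, -341.8, 210.7]
orientation: [2.215, 2.222, 0.001]
ft_force: [-0.5, -0.2, 0.1]
width: 67.1
grasp_force: 0.0
t: 24.7
ee_pos: [510.0, -361.5, 208.2]
orientation: [2.218, 2.224, 0.001]
ft_force: [0.3, 0.3, -1.0]
width: 67.2
grasp_force: 0.0
ee [ 510.2 -361.   208. ] yaw_y 0.2 tilt 0.01 w 67.3 q6 -0.64 F [0.4 0.9 0.2]
```

View pics/w10.png

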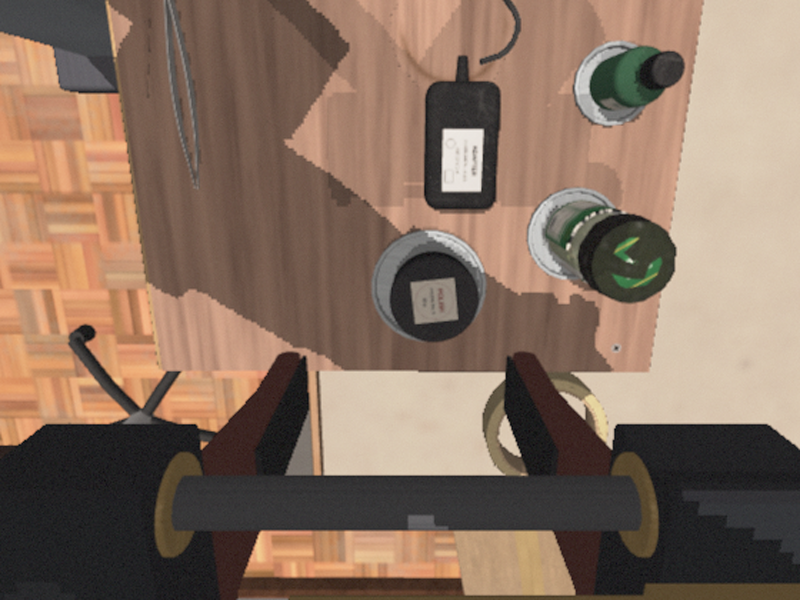

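The view shows bottle, jar and tin all upright and released in their trays. The jar cap is at (631,258).

```bash
python3 - <<'E'
from h import *
import pickle
w=pickle.load(open("w10.pkl","rb")); s=1.42857
f=lambda u,v,z:px2w(w,u/s,v/s,z)[:2].round(1)
print("jar",f(631,258,107.5),"bottle",f(667,71,74.5))
print(ctrl.close_job())
E
```

```text
jar [ 626.7 -338.8] bottle [ 647.6 -245.3]
the job is handed in; nothing more can be done
None
```

The job is handed in: the flux bottle, jar, tin and wax block all stand upright and released in their own trays. Bottle, tin and wax block measured within about 2 mm of centre and the jar about 5 mm (limit 9 mm). Nothing touched the ring box, and the hand-in returned no verdict.

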